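# Lock the file carriage with the collared pin, by way of the turning chute

## Robot

A 7-joint arm with a two-finger parallel gripper is mounted at the origin on the work surface. World frame = base frame: x ahead of the robot, y to its left, z up, the work surface at z = 0. Lengths are in m, angles in rad, forces in N, time in s.
With the tool pointing down it reaches from about 0.425 to 0.925 m from the base axis. Payload 6.8 kg.
Tool frame: the origin (TCP) lies at the very end of the fingers, on their centre line; the grasp point (between the pads) lies 19 mm behind it; z points along the fingers, y is the direction in which the jaws open and shut (so a half turn about z gives the same grasp; the last joint's range is limited). The gripper opens to 85 mm and grips with 20 to 120 N. Pads are 22 mm wide; open, the fingers measure 114 mm over their backs; the gripper's body (76 mm by 85 mm) begins 54 mm behind the grasp point. The pads swing forward as they close: fully open they stand 13 mm farther back than shut.
Start: joints at [-0.108, 0.477, 0.022, 1.555, -0.011, 1.109, -0.083], TCP at [0.675, 0, 0.231] pointing down, gripper open.
Joint ranges: [-2.96, 2.96], [-0.34, 2.1], [-1.41, 1.46], [0.24, 2.44], [-1.37, 4.51], [0.17, 1.92], [-2.96, 2.96]. Speed limits (rad/s): [2.39, 2.39, 3.14, 3.14, 3.14, 3.14, 3.14].

## Interface

Orientations are given as a unit quaternion [w, x, y, z].
In Python, from station import bot gives the robot as it stands.
- The arm moves only by the tool move_arm, never from a script. Its argument "commands" is text: rows parted by semicolons, each of 7 numbers parted by spaces: the opening, from 0 (shut) to 1 (fully open), then the shift along the tool's x, y, z in cm, then the turn, a rotation vector about the tool's x, y, z in degrees. In form: gripper tx ty tz rx ry rz; .... A call has 1 to 12 rows; each row shifts and turns the commanded pose from where the row before left it, along the tool's axes as they then stand; what a row does not reach is not made up. A row lasts 1/12 s, in which the tool goes at most 41.7 mm and 7.16 degrees, less where a joint would pass 70% of its speed; a pose out of reach is approached as far as the arm can. A call with a gripper value outside its range is refused whole. The fingers move at their own pace and stop on an object; "force" is the grip in N (left out, the last holds). Time passes only in rows, so rows that do not move let the fingers close. It gives the time, the measured TCP pose, the force and the opening at its end, in the units of the state.
- bot.get_obs(): the state, without advancing time (a new reading comes with each control period).
- bot.read_camera(name): name is "scene" or "side" or "wrist"; returns a dict with "img" (384x512x3 uint8, red, green, blue), "K" (3x3 intrinsics, pixels), "rvec" (rotation vector, rad) and "tvec" (3), from world to camera coordinates, as OpenCV has them; the wrist camera has in their place "hand_eye" (4x4, takes a point from camera to tool coordinates, whose origin is the TCP and whose axes are the flange's). Camera axes: x right, y down, z forward; pixel columns grow to the right and rows downward; lengths in m; the calibration is good to about 2 mm. A picture is of the moment at which its call begins: read the wrist's pose just before it. There is no depth.
- bot.hand_in(): hands the job in, once; it reports no verdict.
The state is a dict: "t": time; "q": joint angles; "joint_vel": joint speeds; "joint_torque": joint torques, N m; "eef_pos": TCP position; "tool_rot": TCP orientation; "contact_force": force on the tool from outside, world axes, zero at the start; "torque": the same for the moment, N m; "gripper_width": opening from 0.0 (shut) to 1.0 (fully open).
Only numpy, scipy, OpenCV 4.12 (cv2) and the standard library are available. Lean on these libraries where they do the work, as an engineer would, in place of code of your own. Each camera call takes 0.05 s, during which the arm holds its last target. There are 200 camera calls.

## Task

Push the carriage fully home under the turning chute, then drop the collared steel pin through the chute's twisted slot, so that it comes out turned half round and lies in the carriage's cradle with its collar towards the carriage's handle. Then pull the carriage out to its stop with the pin still lying in its cradle. Leave the plain pin in the rest, and the cup and bottle where they are.

Things in the scene. Friction and masses are not known exactly. Their poses are not given: they have to be found in the camera images.
- chute: Fixed turning chute: clear 12-sided sleeve 126 mm across, z 56 to 268 mm, on four 12 mm posts at local x, y = +-49 mm, on a dark base plate 130 x 370 x 8 mm (local y -300 to +70). Origin: on the table under the sleeve's axis; z up; -y is the way the carriage comes out. In it two opposite metal channels 17 mm wide, 34 to 57 mm from the axis, guide a pin's ends; nearer the axis it is open.
- mouth (a point): Centre of the chute's mouth, on its axis, 268 mm above the table; axes as chute. The slot lies along local y; its four lips, flared to 40 mm wide, rise to z = 283 mm, each 34 to 57 mm from the axis: fingers astride the pin's middle find room between them. A pin let go level along local y with its axis 5 to 15 mm above this point drops in and slides down the slippery walls by itself, in under 1 s.
- exit (a point): Lower end of the chute, on its axis, 56 mm above the table. The channels have wound half a turn (180 degrees) about the vertical on the way down, so the pin comes out level along local y again but end for end: the end that went in towards local +y comes out towards local -y.
- carriage (a joint): Position of the sliding carriage (m): 0 = fully home, its cradle under the chute; 0.11 = out at its stop, moved towards the chute's local -y. It starts part way out and stays where it is left (friction about 1.5 N).
- handle (a point): Centre of the top of the carriage's upright black handle, 88 mm above the table: 36 mm (local x) x 14 mm (local y, the way the carriage slides) x 70 mm high. It moves with the carriage and lies 165 mm from the cradle's centre towards local -y. Axes as chute.
- seat (a point): Centre of the carriage's cradle: where the middle of the pin's axis comes to lie, 40 mm above the table; axes as chute. Two notched blocks at local y = +-42 mm hold the pin along local y; end plates at +-60 mm. Moves with the carriage.
- pin: Loose collared steel pin: a round rod 110 mm long and 12 mm thick, 120 g, with a collar 24 mm in diameter and 9 mm wide that begins 16 mm from the middle on one side. Origin: middle of the rod, on its axis. Local x along the rod, towards the collar. It starts in one of the two lanes of the rest, its axis 45 mm above the table.
- collar (a point): Centre of the pin's collar, on the rod's axis, 20.5 mm from the pin's origin along its x.
- rest: Fixed white rest, 130 (local x) x 125 (y) mm base, 10 mm thick; origin under its centre on the table. Two lanes along local x at local y = +-38 mm, each two notched blocks (54 mm high, 14 mm thick, at local x = +-40 mm) that carry a pin; the pin's middle 60 mm stands free of the blocks, 29 mm over the base.
- plain_pin: Loose plain steel rod, 110 mm x 12 mm, without a collar, in the other lane of the rest. Origin at its middle, x along it. Not to be used; leave it in the rest.
- cup: Small white loose plastic cup, 60 mm across, 40 mm high, bystander; origin centre of its underside.
- bottle: Clear loose bottle with a blue cap, 64 mm across, 190 mm high, bystander; origin centre of its underside.
There are look-alikes about, which are no part of the job. What is shaped like the rest but blue or purple is not meant.

How it is judged:
On the way, in this order (a step that is already met when the one before it is completed fails the run):
1. the carriage is fully home under the chute (value of joint carriage below 0.004 m), for 0.2 s.
2. the pin is inside the chute, on its way down, with the carriage home (value of joint carriage below 0.006 m and x of pin in the frame of chute between -0.015 and 0.015 m and y of pin in the frame of chute between -0.015 and 0.015 m and z of pin in the frame of chute between 0.08 and 0.25 m).
3. the pin lies in the cradle under the chute, its collar towards the handle (value of joint carriage below 0.008 m and x of pin in the frame of seat between -0.006 and 0.006 m and y of pin in the frame of seat between -0.012 and 0.012 m and z of pin in the frame of seat between -0.006 and 0.006 m and angle between the x axis of pin and the y axis of seat, either way round below 0.12 rad and y of collar in the frame of seat below -0.008 m), for 0.2 s.
At the end, for the whole second after the job is handed in: The carriage is out at its stop (within 6 mm), the collared pin lies at rest in the cradle (its middle within 6 mm across and in height and 12 mm lengthwise of the seat, along the cradle within 0.12 rad) with its collar towards the handle, and the plain pin still lies in the rest (value of joint carriage above 0.104 m and x of pin in the frame of seat between -0.006 and 0.006 m and y of pin in the frame of seat between -0.012 and 0.012 m and z of pin in the frame of seat between -0.006 and 0.006 m and angle between the x axis of pin and the y axis of seat, either way round below 0.12 rad and y of collar in the frame of seat below -0.008 m and linear speed of pin below 0.03 m/s and z of plain_pin in the frame of rest between 0.035 and 0.055 m); the robot touches nothing.
It fails at once if the plain pin is moved by more than 25 mm (distance of plain_pin from where it was at the start of the episode above 0.025 m).
It fails at once if the cup is moved by more than 30 mm (distance of cup from where it was at the start of the episode above 0.03 m).
It fails at once if the bottle is moved by more than 30 mm (distance of bottle from where it was at the start of the episode above 0.03 m).
It also fails if it takes over 66 s, if anything falls off the work surface, if the arm or the gripper's body presses on something with over 40 N, if the wrist force passes 120 N, or if a joint passes its speed limit or range.

## Working session

There is one attempt and no reset: what is moved stays moved. The work goes in short steps, Python scripts to look and compute and a tool call to move; the robot and the scene stay as the last step left them, time stands still between calls to the robot, and variables do not carry over. Pictures are saved under pics/ and viewed, about 8 in all and at most 12, crops included, and the job is handed in when it is done.

Besides the shell and the picture viewer there is one more tool, called after "Call:" by a JSON object that holds its "name" and its "arguments". move_arm: Moves the arm, as the interface text tells. Its arguments: {"type":"object","properties":{"commands":{"type":"string"},"force":{"type":"number"}},"required":["commands"]}

```bash
mkdir -p pics; cat > h.py <<'E'
import numpy as np, cv2
from station import bot
from scipy.spatial.transform import Rotation as R
def cam(n):
    o=bot.get_obs(); c=bot.read_camera(n); K=np.array(c["K"])
    if n=="wrist":
        q=o["tool_rot"]; T=np.eye(4); T[:3,:3]=R.from_quat([q[1],q[2],q[3],q[0]]).as_matrix(); T[:3,3]=o["eef_pos"]
        M=T@np.array(c["hand_eye"]); Rw=M[:3,:3]; C=M[:3,3]
    else:
        Rw=cv2.Rodrigues(np.array(c["rvec"],float))[0].T; C=-Rw@np.array(c["tvec"],float).ravel()
    return dict(img=c["img"],K=K,Rw=Rw,C=C)
def ray(c,uv): 
    d=c["Rw"]@np.linalg.inv(c["K"])@np.array([uv[0],uv[1],1.]); return d/np.linalg.norm(d)
def onz(c,uv,z):
    d=ray(c,uv); return c["C"]+d*(z-c["C"][2])/d[2]
def proj(c,p):
    x=c["K"]@(c["Rw"].T@(np.array(p)-c["C"])); return x[:2]/x[2]
def tri(c1,u1,c2,u2):
    A=[];b=[]
    for c,u in((c1,u1),(c2,u2)):
        d=ray(c,u);P=np.eye(3)-np.outer(d,d);A.append(P);b.append(P@c["C"])
    return np.linalg.lstsq(np.vstack(A),np.hstack(b),rcond=None)[0]
def save(n,im,s=1.5): cv2.imwrite("pics/"+n,cv2.resize(im[:,:,::-1],None,fx=s,fy=s,interpolation=cv2.INTER_CUBIC))
E
python3 - <<'E'
from h import *
import pickle
D={n:cam(n) for n in("scene","side","wrist")}
pickle.dump(D,open("d0.pkl","wb"))
for n in D: save(n+"0.png",D[n]["img"]); print(n,D[n]["C"].round(3),D[n]["Rw"][:,2].round(2))
print(bot.get_obs())
E
```

```text
scene [ 1.442 -0.009  1.412] [-0.57 -0.05 -0.82]
side [ 0.341 -1.223  0.803] [ 0.18  0.86 -0.48]
wrist [0.674 0.079 0.373] [-0.   -0.3  -0.95]
{'t': 0.15, 'q': array([-0.108095  ,  0.47763767,  0.02232139,  1.55618753, -0.01148686,
        1.10933071, -0.08309291]), 'joint_vel': array([ 0.00037238, -0.00283858,  0.00096897, -0.00461614, -0.0003156 ,
        0.00064657,  0.00126551]), 'joint_torque': array([ 1.55385478e-03, -5.96924365e+01,  1.60940632e+00, -2.81490952e+01,
        1.26662746e-02,  6.56643446e-03,  5.58682734e-05]), 'eef_pos': array([6.74547333e-01, 3.00290607e-06, 2.30545725e-01]), 'tool_rot': array([-4.70389316e-04,  7.07089430e-01,  7.07123768e-01, -5.42055994e-04]), 'contact_force': array([0.44579435, 0.08067302, 0.04919013]), 'torque': array([-0.0188504 , -0.02924947, -0.06963466]), 'gripper_width': 1.001688846740425}
```

View pics/scene0.png

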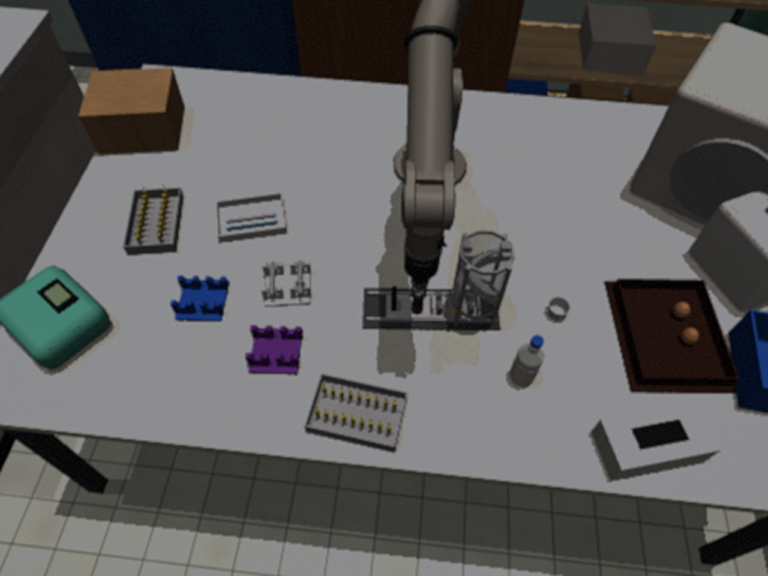

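View pics/side0.png

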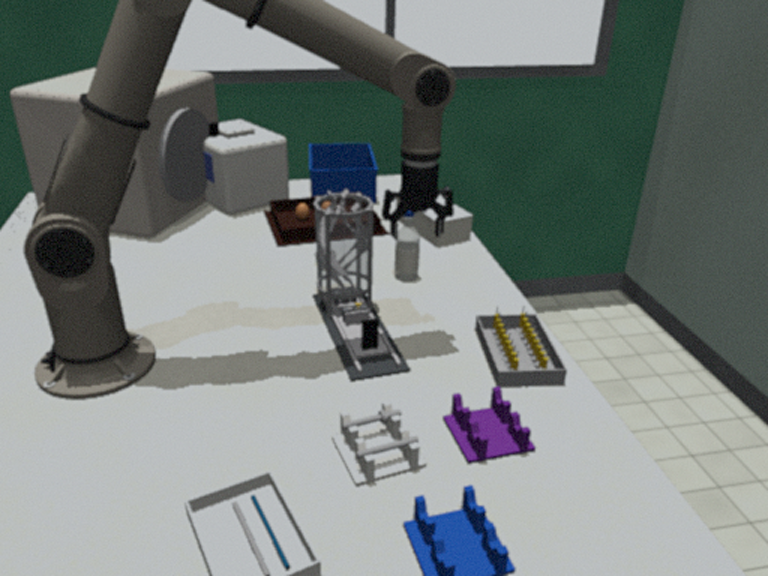

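Side and scene views: the white rest is at scene (287,283) in 768-px coordinates. Look-alikes are the blue rest (200,298), the purple rest (275,350), and the tray of rods (252,217). The chute is at (483,275), with the handle to its left at about (394,295). Next, close crops.

```bash
python3 - <<'E'
from h import *
import pickle
D=pickle.load(open("d0.pkl","rb"))
def crop(c,x0,y0,w,h,s):
    im=cv2.resize(c["img"][y0:y0+h,x0:x0+w],None,fx=s,fy=s,interpolation=cv2.INTER_CUBIC)
    im=np.clip(im.astype(float)*1.3,0,255).astype(np.uint8)
    for u in range((x0+9)//10*10,x0+w,10):
        cv2.putText(im,str(u),(int((u-x0+.5)*s),8),0,.3,(255,0,0),1); cv2.line(im,(int((u-x0+.5)*s),10),(int((u-x0+.5)*s),14),(255,0,0),1)
    for v in range((y0+9)//10*10,y0+h,10):
        cv2.putText(im,str(v),(0,int((v-y0+.5)*s)+3),0,.3,(255,0,0),1);cv2.line(im,(20,int((v-y0+.5)*s)),(24,int((v-y0+.5)*s)),(255,0,0),1)
    return im
a=crop(D["scene"],236,145,110,80,7)
save("sc_chute.png",a,1)
b=crop(D["scene"],165,165,55,45,7); c=crop(D["side"],215,260,75,65,5.6)
H=max(b.shape[0],c.shape[0]); pad=lambda i:np.vstack([i,np.zeros((H-i.shape[0],i.shape[1],3),np.uint8)])
save("rest.png",np.hstack([pad(b),pad(c)]),1)
E
```

```text
(no output)
```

View pics/sc_chute.png

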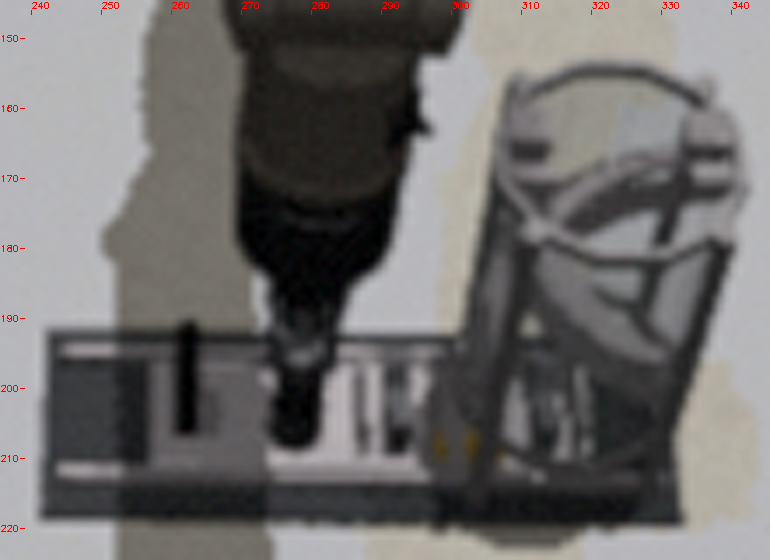

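View pics/rest.png

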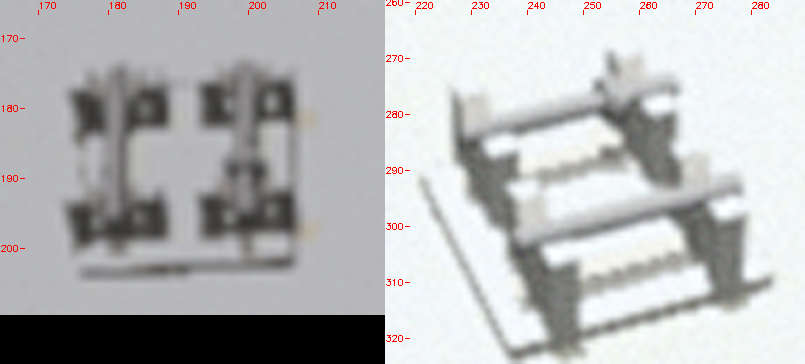

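The rest crop shows the plain pin in the left lane at scene u≈181. The collared pin is in the right lane, running (198,174) to (198.5,201), with something collar-like at about (198.5,190). I'll compute positions and look at the wrist picture.

```bash
python3 - <<'E'
from h import *
import pickle
D=pickle.load(open("d0.pkl","rb")); s=D["scene"]; d=D["side"]
print("pin ends",onz(s,(198.3,174.5),.051).round(3),onz(s,(198.7,200.5),.045).round(3),"collar",onz(s,(198.5,190),.05).round(3))
print("plain",onz(s,(180.5,174.5),.051).round(3),onz(s,(180.2,200.5),.045).round(3))
for u in((242.5,192),(241.5,218),(332.5,219)): print("base",onz(s,u,.004).round(3))
for u in((262,190.5),(262,207)): print("handle",onz(s,u,.088).round(3),onz(s,u,.02).round(3))
for u in((309,156),(336,157),(338.5,179),(311,178)): print("lips",onz(s,u,.283).round(3))
E
```

```text
pin ends [ 0.473 -0.34   0.051] [ 0.596 -0.315  0.045] collar [ 0.549 -0.325  0.05 ]
plain [ 0.482 -0.414  0.051] [ 0.605 -0.389  0.045]
base [ 0.508 -0.15   0.004]
base [ 0.633 -0.138  0.004]
base [0.595 0.227 0.004]
handle [ 0.547 -0.066  0.088] [ 0.501 -0.069  0.02 ]
handle [ 0.624 -0.058  0.088] [ 0.582 -0.061  0.02 ]
lips [0.51  0.096 0.283]
lips [0.503 0.193 0.283]
lips [0.6   0.201 0.283]
lips [0.607 0.106 0.283]
```

View pics/wrist0.png

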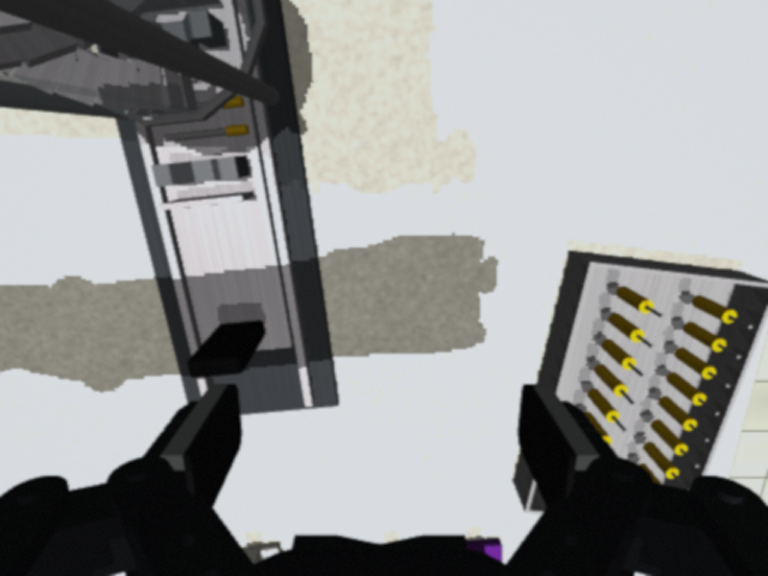

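The wrist view shows the handle as a black block around (228,348) and the chute at upper left. The base gives chute yaw ≈ 5.9°, origin ≈ (0.5375,0.152), and handle ≈ (0.56,-0.066), so the carriage is about 53 mm out. I'll move above the handle with the jaws turned along the slide.

Call:
{"name": "move_arm", "arguments": {"commands": "1 -1.65 -2.87 0 0 0 0;1 -1.65 -2.87 0 0 0 0;1 -1.65 -2.87 0 0 0 0;1 -1.65 -2.87 0 0 0 0;1 0 0 0 0 0 7;1 0 0 0 0 0 7;1 0 0 0 0 0 7;1 0 0 0 0 0 7;1 0 0 0 0 0 7;1 0 0 0 0 0 7;1 0 0 0 0 0 7;1 0 0 0 0 0 7"}}

```text
t: 1.15
eef_pos: [0.5599, -0.066, 0.231]
tool_rot: [-0.0, 0.957, 0.289, -0.0]
contact_force: [-0.6, -0.7, -0.3]
gripper_width: 1.001
```

Call:
{"name": "move_arm", "arguments": {"commands": "1 0 0 0 0 0 7;1 0 0 0 0 0 7;1 0 0 0 0 0 7;1 0 0 0 0 0 7;1 0 0 0 0 0 0;1 0 0 0 0 0 0;1 0 0 0 0 0 0"}}

```text
t: 1.73
eef_pos: [0.5601, -0.0659, 0.2312]
tool_rot: [-0.0, 0.999, 0.054, -0.0]
contact_force: [-0.5, -0.9, -0.5]
gripper_width: 0.999
```

```bash
python3 - <<'E'
from h import *
import pickle
c=cam("wrist"); pickle.dump(c,open("w1.pkl","wb"))
c2=cam("scene"); pickle.dump(c2,open("s1.pkl","wb"))
o=bot.get_obs(); print(o["t"],o["eef_pos"],o["tool_rot"],o["contact_force"])
e=c2["img"][135:230,225:350]
save("w1.png",np.hstack([c["img"],cv2.resize(e,(505,384),interpolation=cv2.INTER_CUBIC)]),.78)
m=(c["img"].max(2)<25).astype(np.uint8); n,l,st,ce=cv2.connectedComponentsWithStats(m)
for i in range(1,n):
    if st[i,4]>150: print(st[i],ce[i],onz(c,ce[i],.088).round(4))
E
```

```text
1.8333 [ 0.5601713  -0.06598432  0.23125225] [-3.77077530e-05  9.98569275e-01  5.34733644e-02 -3.35590709e-05] [-0.35040831  0.88927609  0.12269793]
[243 148  14  47 581] [249.68158348 170.95524957] [ 0.571  -0.0607  0.088 ]
[    0   257   512   127 27296] [255.29828546 346.30154601] [ 0.3754 -0.0876  0.088 ]
```

View pics/w1.png

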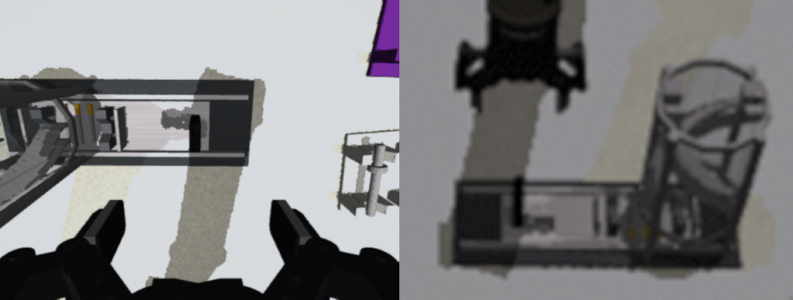

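The wrist view shows the handle upright at about (250,171) in native pixels, the base end corners at about (320,104) and (316,212), and the pin's collar in the rest at upper right. I'll refine these.

```bash
python3 - <<'E'
from h import *
import pickle
c=pickle.load(open("w1.pkl","rb"))
m=(c["img"].max(2)<25)
for v in range(148,196,6): print(v,np.where(m[v,235:265])[0][[0,-1]]+235, end=" ")
print()
print(onz(c,(250,194.5),.088).round(4),onz(c,(250,178),.088).round(4))
# edges of the dark plate
g=c["img"].astype(int).max(2)
def edge(u,a,b):
    col=g[a:b,u]; return a+np.argmax(np.abs(np.diff(col)))+.5
for u in(120,180,240,300):
    p=onz(c,(u,edge(u,88,118)),.008);q=onz(c,(u,edge(u,198,228)),.008 if 0 else .008); print(u,p.round(4),q.round(4))
for v in(125,150,190):
    row=g[v,305:335]; u=305+np.argmax(np.abs(np.diff(row)))+.5; print(v,u,onz(c,(u,v),.008).round(4))
s=pickle.load(open("s1.pkl","rb"))
save("lips.png",np.clip(s["img"][145:190,295:350]*1.4,0,255).astype(np.uint8),12)
E
```

```text
148 [246 254] 154 [244 255] 160 [243 256] 166 [244 256] 172 [244 256] 178 [244 255] 184 [244 255] 190 [244 255] 
[ 0.5487 -0.0633  0.088 ] [ 0.5645 -0.0617  0.088 ]
120 [0.6156 0.0876 0.008 ] [0.4853 0.0898 0.008 ]
180 [0.6217 0.0222 0.008 ] [0.5073 0.0177 0.008 ]
240 [ 0.6288 -0.0431  0.008 ] [ 0.5152 -0.0541  0.008 ]
300 [ 0.6359 -0.1084  0.008 ] [ 0.5078 -0.1282  0.008 ]
125 324.5 [ 0.614  -0.1395  0.008 ]
150 322.5 [ 0.5861 -0.1422  0.008 ]
190 319.5 [ 0.5386 -0.1469  0.008 ]
```

Call:
{"name": "move_arm", "arguments": {"commands": "1 0.55 -0.38 0 0 0 0;1 0 0 3.1 0 0 0;1 0 0 3.1 0 0 0;1 0 0 3.1 0 0 0;1 0 0 3.1 0 0 0;1 0 0 3.1 0 0 0;1 0 0 3.1 0 0 0;0 0 0 0 0 0 0;0 0 0 0 0 0 0;0 0 0 0 0 0 0;0 0 0 0 0 0 0;0 0 0 0 0 0 0", "force": 40}}

```text
t: 2.83
eef_pos: [0.5669, -0.0617, 0.0474]
tool_rot: [0.0, 0.999, 0.052, 0.002]
contact_force: [0.4, -0.1, -0.6]
gripper_width: 0.301
```

Call:
{"name": "move_arm", "arguments": {"commands": "0 0 0 0 0 0 0;0 0 0 0 0 0 0;0 0 0 0 0 0 0;0 0 -0.1 0 0 0 0"}}

```text
t: 3.17
eef_pos: [0.5665, -0.0613, 0.0471]
tool_rot: [0.0, 0.999, 0.052, 0.002]
contact_force: [-0.5, -1.7, 6.4]
gripper_width: 0.164
```

Call:
{"name": "move_arm", "arguments": {"commands": "0 0 -0.6 0 0 0 0;0 0 -0.6 0 0 0 0;0 0 -0.6 0 0 0 0;0 0 -0.6 0 0 0 0;0 0 -0.6 0 0 0 0;0 0 -0.6 0 0 0 0;0 0 -0.6 0 0 0 0;0 0 -0.6 0 0 0 0;0 0 -0.1 0 0 0 0;0 0 0 0 0 0 0"}}

```text
t: 4.0
eef_pos: [0.5613, -0.0109, 0.047]
tool_rot: [-0.0, 0.999, 0.053, 0.001]
contact_force: [-2.3, 1.7, 8.8]
gripper_width: 0.163
```

Call:
{"name": "move_arm", "arguments": {"commands": "0 0 -0.1 0 0 0 0;0 0 -0.1 0 0 0 0;0 0 -0.1 0 0 0 0;0 0 -0.1 0 0 0 0;0 0 0 0 0 0 0;0 0 0 0 0 0 0"}}

```text
t: 4.5
eef_pos: [0.5613, -0.0106, 0.0471]
tool_rot: [0.001, 0.999, 0.051, 0.002]
contact_force: [0.7, -7.3, 8.5]
gripper_width: 0.156
```

Call:
{"name": "move_arm", "arguments": {"commands": "1 0 0 0 0 0 0;1 0 0 0 0 0 0;1 0 0 0 0 0 0;1 0 0 0 0 0 0;1 0 0 -3.5 0 0 0;1 0 0 -3.5 0 0 0;1 0 0 -3.5 0 0 0;1 0 0 -3.5 0 0 0;1 0 0 -3.5 0 0 0;1 -0.65 3.45 0 0 0 0;1 -0.65 3.45 0 0 0 0;1 -0.65 3.45 0 0 0 0"}}

```text
t: 5.5
eef_pos: [0.5513, -0.113, 0.2212]
tool_rot: [-0.0, 0.999, 0.054, 0.001]
contact_force: [1.2, -0.7, -0.7]
gripper_width: 0.997
```

Call:
{"name": "move_arm", "arguments": {"commands": "1 -0.65 3.45 0 0 0 0;1 -0.65 3.45 0 0 0 0;1 -0.65 3.45 0 0 0 0;1 -0.65 3.45 0 0 0 0;1 -0.65 3.45 0 0 0 0;1 -0.65 3.45 0 0 0 0;1 0 0 0 0 0 -5.6;1 0 0 0 0 0 0;1 0 0 0 0 0 0"}}

```text
t: 6.25
eef_pos: [0.5339, -0.3221, 0.2198]
tool_rot: [-0.001, 0.995, 0.1, -0.0]
contact_force: [0.3, -0.0, 0.5]
gripper_width: 1.002
```

```bash
python3 - <<'E'
from h import *
import pickle
c=cam("wrist"); pickle.dump(c,open("w2.pkl","wb"))
c2=cam("scene"); pickle.dump(c2,open("s2.pkl","wb"))
o=bot.get_obs(); print(o["t"],o["eef_pos"],o["tool_rot"],o["contact_force"])
e=c2["img"][135:230,225:350]
save("w2.png",np.hstack([c["img"],cv2.resize(e,(505,384),interpolation=cv2.INTER_CUBIC)]),.78)
E
```

```text
6.35 [ 0.53448225 -0.3209995   0.22000045] [-6.45160432e-04  9.94869460e-01  1.01164916e-01 -1.54453381e-05] [-0.175544   -0.29483157  0.13643359]
```

View pics/w2.png

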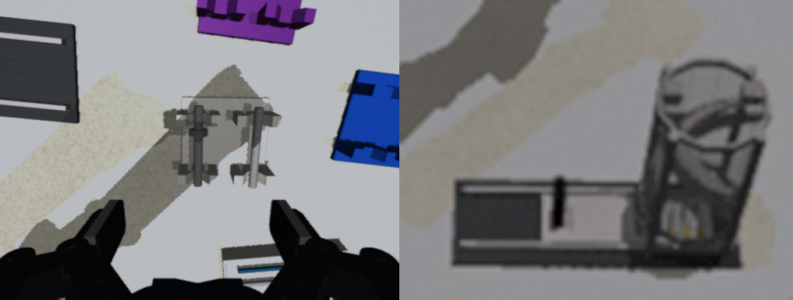

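The wrist view shows the carriage home at right. The collared pin is in the left lane, from about (253,135) to (253,240), with its collar near (254,168) towards +x. The plain pin is at (328,190). One close crop to check this.

```bash
python3 - <<'E'
from h import *
import pickle
c=pickle.load(open("w2.pkl","rb"))
x0,y0,w,h,s=225,122,75,125,5
im=cv2.resize(c["img"][y0:y0+h,x0:x0+w],None,fx=s,fy=s,interpolation=cv2.INTER_CUBIC)
for v in range(130,245,10): cv2.putText(im,str(v),(0,int((v-y0+.5)*s)+3),0,.35,(255,0,0),1);cv2.line(im,(24,int((v-y0+.5)*s)),(30,int((v-y0+.5)*s)),(255,0,0),1)
for u in range(230,300,10): cv2.putText(im,str(u),(int((u-x0+.5)*s)-8,9),0,.35,(255,0,0),1);cv2.line(im,(int((u-x0+.5)*s),11),(int((u-x0+.5)*s),15),(255,0,0),1)
save("pin.png",im,.95)
g=c["img"].astype(int).mean(2).astype(int)
for v in(180,195,205): print(v,g[v,240:270])
print([onz(c,u,z).round(4) for u,z in (((253,135),.045),((253,240),.045),((254,168),.045))])
E
```

```text
180 [121 108  95  89  87  87  88  83  63  49  47  50  52  53  53  52  52  52
  50  65 100 119 124 125 124 125 126 126 126 125]
195 [124 118 102  91  87  87  86  79  63  54  61  67  72  74  74  74  72  67
  64  76 106 121 124 124 124 124 123 124 124 123]
205 [123 116 100  89  86  88  86  80  62  55  61  68  72  74  74  74  71  66
  65  81 108 121 123 124 123 123 123 124 123 124]
[array([ 0.5732, -0.3129,  0.045 ]), array([ 0.4626, -0.3354,  0.045 ]), array([ 0.541 , -0.3205,  0.045 ])]
```

View pics/pin.png

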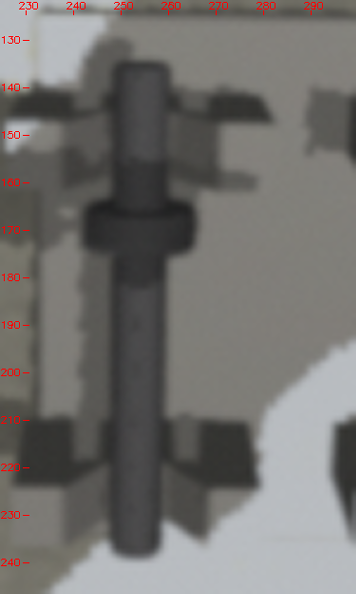

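```bash
python3 - <<'E'
from h import *
import pickle
c=pickle.load(open("w2.pkl","rb"))
a=onz(c,(254.2,135),.042);b=onz(c,(252.8,238.5),.049)
k=onz(c,(254,169.5),.052)
d=(a-b)[:2];yaw=np.arctan2(d[1],d[0]);x=np.array([np.cos(yaw),np.sin(yaw)])
print(a.round(4),b.round(4),np.linalg.norm(d),np.degrees(yaw),((a+b)/2).round(4),"from collar",k[:2]-.0205*x, c["C"].round(3))
m=((a+b)/2)[:2]
o=bot.get_obs();q=o["tool_rot"];M=R.from_quat([q[1],q[2],q[3],q[0]]).as_matrix()
print("tool shift cm",100*M.T@np.array([*(m-o["eef_pos"][:2]),.029-o["eef_pos"][2]]),np.degrees(np.arctan2(M[1,0],M[0,0])))
E
```

```text
[ 0.5731 -0.3141  0.042 ] [ 0.4662 -0.3345  0.049 ] 0.10882130796521194 10.76787320001363 [ 0.5196 -0.3243  0.0455] from collar [ 0.52092943 -0.32427348] [ 0.61  -0.306  0.363]
tool shift cm [-1.52545319  0.04708966 19.0998485 ] 11.612509692566839
```

Call:
{"name": "move_arm", "arguments": {"commands": "0.7 -1.5 0.05 0 0 0 0.8;0.7 0 0 3 0 0 0;0.7 0 0 3 0 0 0;0.7 0 0 3 0 0 0;0.7 0 0 3 0 0 0;0.7 0 0 3 0 0 0;0.7 0 0 2 0 0 0;0.7 0 0 1 0 0 0;0.7 0 0 1.1 0 0 0;0.7 0 0 0 0 0 0;0 0 0 0 0 0 0;0 0 0 0 0 0 0", "force": 40}}

```text
t: 7.35
eef_pos: [0.5203, -0.3267, 0.0306]
tool_rot: [0.001, 0.996, 0.094, 0.001]
contact_force: [-0.0, -0.1, 0.1]
gripper_width: 0.429
```

Call:
{"name": "move_arm", "arguments": {"commands": "0 0 0 0 0 0 0;0 0 0 0 0 0 0;0 0 0 0 0 0 0;0 0 0 0 0 0 0;0 0 0 0 0 0 0;0 0 0 0 0 0 0"}}

```text
t: 7.85
eef_pos: [0.52, -0.3267, 0.0305]
tool_rot: [0.0, 0.996, 0.094, 0.001]
contact_force: [-0.6, 1.5, 6.4]
gripper_width: 0.126
```

Call:
{"name": "move_arm", "arguments": {"commands": "0 0 0 -0.5 0 0 0;0 0 0 -2 0 0 0;0 0 0 -3 0 0 0;0 0 0 -3 0 0 0;0 0 0 -3 0 0 0;0 0 0 -3 0 0 0;0 0 0 -3 0 0 0;0 0 0 -3 0 0 0;0 0 0 -3 0 0 0;0 0 0 -3 0 0 0;0 0 0 -3 0 0 0;0 0 0 -3 0 0 0", "force": 60}}

```text
t: 8.85
eef_pos: [0.5186, -0.3262, 0.3559]
tool_rot: [-0.0, 0.996, 0.094, -0.0]
contact_force: [0.7, -0.4, -0.1]
gripper_width: 0.114
```

Call:
{"name": "move_arm", "arguments": {"commands": "0 0 0 0 0 0 -7.1;0 0 0 0 0 0 -7.1;0 0 0 0 0 0 -7.1;0 0 0 0 0 0 -7.1;0 0 0 0 0 0 -7.1;0 0 0 0 0 0 -7.1;0 0 0 0 0 0 -7.1;0 0 0 0 0 0 -7.1;0 0 0 0 0 0 -7.1;0 0 0 0 0 0 -7.1;0 0 0 0 0 0 -7.1;0 0 0 0 0 0 -7.1"}}

```text
t: 9.85
eef_pos: [0.5188, -0.3263, 0.3542]
tool_rot: [-0.0, 0.667, 0.745, -0.0]
contact_force: [-0.6, 0.5, -1.4]
gripper_width: 0.114
```

Call:
{"name": "move_arm", "arguments": {"commands": "0 3.4 0.69 0 0 0 0;0 3.4 0.69 0 0 0 0;0 3.4 0.69 0 0 0 0;0 3.4 0.69 0 0 0 0;0 3.4 0.69 0 0 0 0;0 3.4 0.69 0 0 0 0;0 3.4 0.69 0 0 0 0;0 3.4 0.69 0 0 0 0;0 3.4 0.69 0 0 0 0;0 3.4 0.69 0 0 0 0;0 3.4 0.69 0 0 0 0;0 0 0 0 0 0 0"}}

```text
t: 10.85
eef_pos: [0.555, 0.0625, 0.3542]
tool_rot: [-0.002, 0.665, 0.747, 0.001]
contact_force: [-0.0, 1.6, -1.3]
gripper_width: 0.118
```

Call:
{"name": "move_arm", "arguments": {"commands": "0 0 0 0 0 0 0;0 0 0 0 0 0 0;0 0 0 0 0 0 0"}}

```text
t: 11.1
eef_pos: [0.5556, 0.0517, 0.3543]
tool_rot: [0.0, 0.67, 0.742, -0.0]
contact_force: [-0.1, 0.2, -0.9]
gripper_width: 0.118
```

```bash
python3 - <<'E'
from h import *
import pickle
c=cam("wrist"); pickle.dump(c,open("w3.pkl","wb"))
o=bot.get_obs(); print(o["t"],o["eef_pos"],o["tool_rot"],c["C"])
im=cv2.resize(np.clip(c["img"]*1.3,0,255).astype(np.uint8),None,fx=1.5,fy=1.5,interpolation=cv2.INTER_CUBIC)
for v in range(0,384,20): cv2.putText(im,str(v),(0,int(v*1.5)+4),0,.35,(255,0,0),1)
for u in range(20,512,20): cv2.putText(im,str(u),(int(u*1.5)-8,9),0,.35,(255,0,0),1)
save("w3.png",im,1)
E
```

```text
11.15 [0.55563189 0.05165501 0.35431028] [ 1.87611321e-04  6.70172223e-01  7.42205541e-01 -3.03386714e-04] [0.54714483 0.12996051 0.49694524]
```

View pics/w3.png

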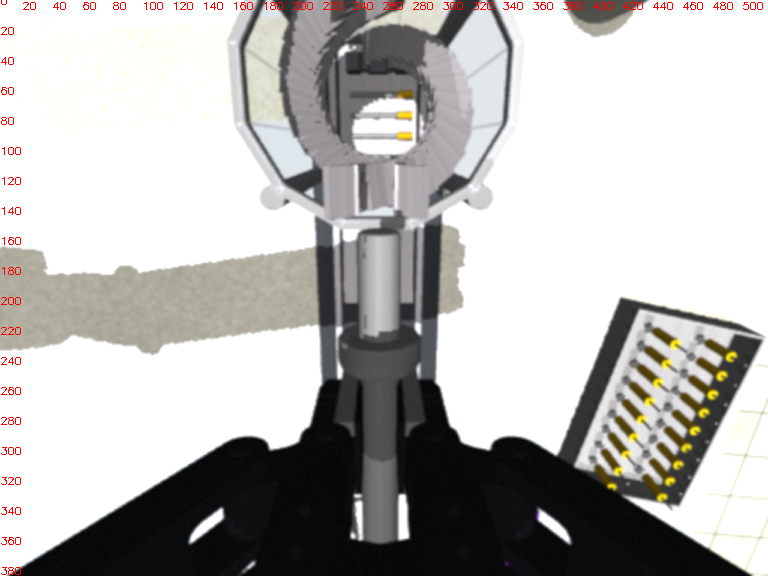

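The collared pin is held with its collar towards local +y (rod end at about (253,155), collar at (253,235)). The mouth's twelve-sided rim is seen with vertices (155,30), (348,28), (163,87) and (339,85), posts near (182,131) and (320,131), and the near lips at u 216–285.

```bash
python3 - <<'E'
from h import *
import pickle
c=pickle.load(open("w3.pkl","rb"))
X=np.array([.9947,.1032]);Y=np.array([-.1032,.9947])
def L(u,z): p=onz(c,u,z)[:2]; return np.array([p@X-.556,p@Y-.098]).round(4)
for n,u,z in[("v1",(155,30),.268),("v2",(348,28),.268),("v3",(163,87),.268),("v4",(339,85),.268),("ball",(182,131),.268),("ball",(320,131),.268),("lipL",(216,145),.268),("lipR",(285.5,145),.268),
 ("lipLtop",(216,110),.283),("lipRtop",(285.5,110),.283),("rimnear",(251,150),.268),("pin end",(252.5,155),.370),("collar L",(227,240),.370),("collar R",(279,240),.370),("pin mid",(253,300),.376)]: print(n,L(u,z))
o=bot.get_obs();print("tcp local",o["eef_pos"][:2]@X-.556,o["eef_pos"][:2]@Y-.098)
for t in((-.049,-.049),(.049,-.049)): print(proj(c,[*((.556+t[0])*X+(.098+t[1])*Y),.268]))
g=c["img"].astype(int).mean(2).astype(int)
print("row125",g[125,205:300].tolist()); print("col228",g[100:160,228].tolist()); print("col275",g[100:160,275].tolist()); print("row190",g[190,230:275].tolist());print("col252",g[140:160,252].tolist())
E
```

```text
v1 [-0.0613  0.015 ]
v2 [0.0628 0.016 ]
v3 [-0.0592 -0.0197]
v4 [ 0.0598 -0.0186]
ball [-0.0483 -0.049 ]
ball [ 0.0489 -0.0491]
lipL [-0.0247 -0.0589]
lipR [ 0.0249 -0.0589]
lipLtop [-0.0222 -0.0342]
lipRtop [ 0.0227 -0.0342]
rimnear [ 0.0002 -0.0625]
pin end [ 0.0015 -0.0479]
collar L [-0.0097 -0.0851]
collar R [ 0.0129 -0.0851]
pin mid [ 0.0016 -0.1113]
tcp local 0.002017836492407832 -0.10395997073686572
[181.06156243 130.9513102 ]
[320.27077098 130.79923591]
row125 [67, 94, 115, 115, 89, 69, 67, 68, 67, 78, 107, 130, 138, 137, 132, 127, 127, 128, 127, 126, 128, 128, 129, 130, 130, 127, 125, 125, 124, 127, 136, 164, 183, 155, 96, 62, 61, 65, 65, 80, 114, 122, 118, 117, 117, 118, 119, 116, 115, 114, 116, 118, 122, 125, 128, 127, 122, 128, 176, 195, 168, 141, 133, 131, 132, 132, 135, 137, 137, 137, 135, 134, 133, 133, 136, 133, 132, 132, 133, 133, 132, 130, 126, 126, 125, 127, 117, 87, 58, 45, 53, 57, 51, 44, 42]
col228 [115, 114, 115, 114, 116, 118, 119, 118, 118, 111, 110, 125, 130, 130, 130, 130, 130, 130, 130, 130, 130, 130, 130, 130, 130, 130, 129, 130, 131, 130, 130, 130, 130, 130, 130, 130, 131, 131, 130, 130, 131, 130, 130, 130, 130, 143, 169, 184, 182, 180, 174, 167, 165, 159, 147, 143, 145, 148, 145, 128]
col275 [119, 112, 118, 125, 123, 116, 116, 116, 115, 112, 114, 129, 136, 135, 135, 136, 135, 135, 136, 135, 136, 136, 136, 135, 135, 135, 135, 136, 136, 136, 135, 135, 136, 135, 135, 136, 137, 136, 135, 136, 135, 135, 135, 135, 140, 152, 171, 175, 170, 169, 171, 167, 148, 125, 109, 98, 95, 95, 96, 96]
row190 [117, 118, 119, 119, 119, 118, 118, 110, 88, 78, 89, 100, 111, 119, 126, 133, 137, 140, 144, 148, 153, 155, 158, 155, 152, 148, 145, 144, 142, 138, 133, 126, 118, 108, 99, 87, 84, 105, 119, 121, 120, 120, 120, 122, 111]
col252 [180, 181, 178, 159, 107, 103, 138, 154, 154, 153, 150, 132, 82, 50, 49, 58, 83, 121, 148, 156]
```

Call:
{"name": "move_arm", "arguments": {"commands": "0 2.09 -0.04 0 0 0 0;0 2.09 -0.04 0 0 0 0;0 2.09 -0.04 0 0 0 0;0 2.09 -0.04 0 0 0 0;0 2.09 -0.04 0 0 0 0;0 0 0 0 0 0 0;0 0 0 0 0 0 0;0 0 0 0 0 0 0;0 0 0 0 0 0 0"}}

```text
t: 11.9
eef_pos: [0.5432, 0.1552, 0.3543]
tool_rot: [0.0, 0.67, 0.742, -0.0]
contact_force: [-0.1, 0.0, -1.3]
gripper_width: 0.117
```

```bash
python3 - <<'E'
from h import *
X=np.array([.9947,.1032]);Y=np.array([-.1032,.9947])
o=bot.get_obs();p=o["eef_pos"];q=o["tool_rot"];print(o["t"],p[:2]@X-.556,p[:2]@Y-.098,p[2],np.degrees(2*np.arctan2(q[2],q[1]))-95.92,q)
c=cam("wrist");g=c["img"].astype(int).mean(2).astype(int)
im=np.clip(c["img"]*1.3,0,255).astype(np.uint8)
save("w4.png",im,1.2)
E
```

```text
11.9 0.0003718637339785724 0.00035811395895812836 0.35431992161208264 -0.08671032494245878 [ 3.09718356e-04  6.70210992e-01  7.42170518e-01 -2.29303384e-04]
```

View pics/w4.png

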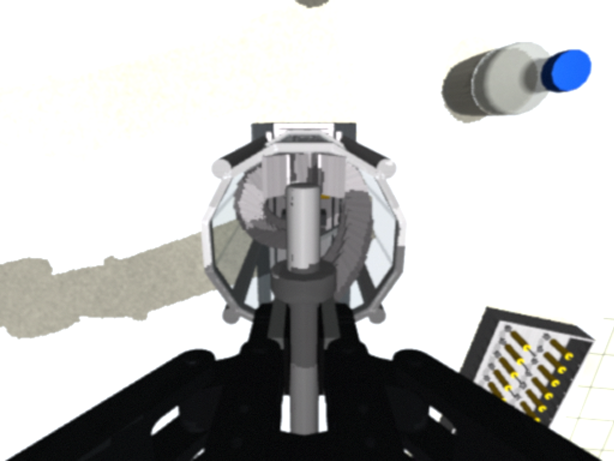

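The pin is over the mouth: the far posts at (221,168) and (388,168) centre on u≈304, and the rod sits at u≈303. Lowering now.

Call:
{"name": "move_arm", "arguments": {"commands": "0 0 0 2 0 0 0;0 0 0 2 0 0 0;0 0 0 2 0 0 0;0 0 0 1 0 0 0;0 0 0 1 0 0 0;0 0 0 0.5 0 0 0;0 0 0 0.5 0 0 0;0 0 0 0 0 0 0;0 0 0 0 0 0 0;0 0 0 0 0 0 0;0 0 0 0 0 0 0"}}

```text
t: 12.87
eef_pos: [0.5432, 0.1575, 0.2651]
tool_rot: [0.0, 0.669, 0.743, 0.001]
contact_force: [-0.5, 0.3, -0.4]
gripper_width: 0.115
```

```bash
python3 - <<'E'
from h import *
X=np.array([.9947,.1032]);Y=np.array([-.1032,.9947])
o=bot.get_obs();p=o["eef_pos"];q=o["tool_rot"];print(o["t"],p[:2]@X-.556,p[:2]@Y-.098,p[2],np.degrees(2*np.arctan2(q[2],q[1]))-95.92,o["contact_force"],o["torque"])
E
```

```text
12.8667 0.0005835794237858405 0.0025657897431332483 0.2650711504936141 0.0834661458146968 [-0.50951135  0.31178015 -0.41145718] [ 0.07263458 -0.00672185 -0.03714943]
```

Call:
{"name": "move_arm", "arguments": {"commands": "0 0 0 0 0 0 0;0 0 0 0 0 0 0;0 0 0 0 0 0 0"}}

```text
t: 13.12
eef_pos: [0.5429, 0.1573, 0.2646]
tool_rot: [0.0, 0.669, 0.743, 0.0]
contact_force: [0.8, 0.5, -1.2]
gripper_width: 0.113
```

```bash
python3 - <<'E'
from h import *
X=np.array([.9947,.1032]);Y=np.array([-.1032,.9947])
for i in range(2):
    o=bot.get_obs();p=o["eef_pos"];print(o["t"],p[:2]@X-.556,p[:2]@Y-.098,p[2],o["tool_rot"],o["contact_force"])
    c=cam("wrist")
# compare rod end & far posts
import pickle;pickle.dump(c,open("w5.pkl","wb"))
def L(u,z): p=onz(c,u,z)[:2]; return np.array([p@X-.556,p@Y-.098]).round(4)
for t in((-.049,.049),(.049,.049)): print("post",proj(c,[*((.556+t[0])*X+(.098+t[1])*Y),.268]).round(1))
print("pin end pred",proj(c,[*((.556)*X+(.098+.055)*Y),.273]).round(1))
save("w5.png",np.clip(c["img"][100:300,120:400]*1.3,0,255).astype(np.uint8),2.8)
E
```

```text
13.1167 0.0002633283027880795 0.002464191161483442 0.2645568377653192 [1.09622512e-04 6.69108719e-01 7.43164495e-01 2.08556976e-04] [ 0.81392721  0.52988619 -1.21110332]
13.1667 0.00021424242311052222 0.002406899611557184 0.2644583473862197 [6.05364661e-05 6.69157435e-01 7.43120656e-01 1.14226155e-04] [ 0.12371927 -0.23487408 -1.67684126]
post [143.3 171.1]
post [363.7 171.4]
pin end pred [253.6 160. ]
```

View pics/w5.png

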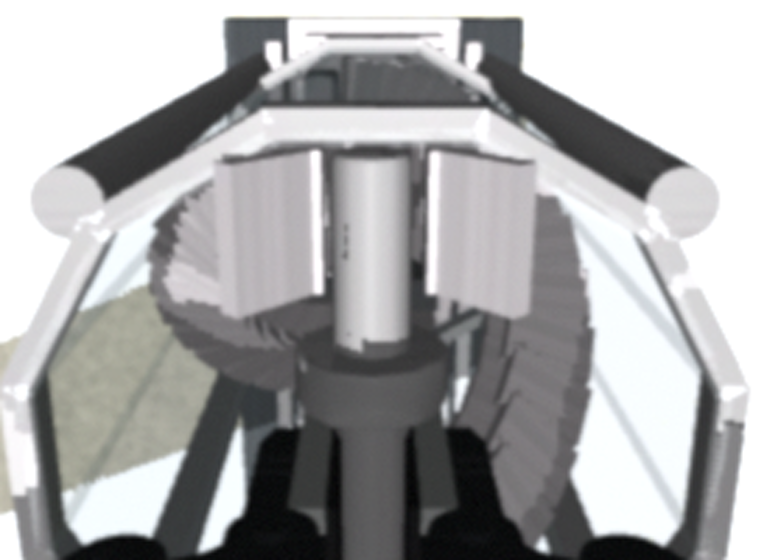

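The rod sits centred between the lips (u≈253 in native pixels), but its end at v≈153.6, against 160 expected, shows it 2 mm too far along +y. I'll correct that.

Call:
{"name": "move_arm", "arguments": {"commands": "0 -0.21 0 0 0 0 0;0 0 0 0 0 0 0;0 0 0 0 0 0 0;0 0 0 0 0 0 0"}}

```text
t: 13.55
eef_pos: [0.5431, 0.1551, 0.2643]
tool_rot: [-0.0, 0.669, 0.743, 0.0]
contact_force: [0.5, -0.0, -0.7]
gripper_width: 0.116
```

```bash
python3 - <<'E'
from h import *
X=np.array([.9947,.1032]);Y=np.array([-.1032,.9947])
o=bot.get_obs();p=o["eef_pos"];print(o["t"],p[:2]@X-.556,p[:2]@Y-.098,p[2],o["tool_rot"])
c=cam("wrist");g=c["img"].astype(int).mean(2).astype(int)
print(g[145:175,253].tolist()); 
for z in(.268,.273): print("pin end pred",proj(c,[*((.556)*X+(.098+.055)*Y),z]).round(1))
E
```

```text
13.55 0.00017743542571757587 0.00022371208297822243 0.2643121707060875 [-6.96269481e-06  6.69204559e-01  7.43078232e-01  1.82341431e-05]
[162, 121, 95, 75, 69, 68, 63, 53, 51, 55, 66, 93, 135, 163, 172, 173, 173, 174, 174, 173, 173, 174, 173, 173, 173, 173, 173, 173, 173, 173]
pin end pred [253.7 153. ]
pin end pred [253.7 155. ]
```

Call:
{"name": "move_arm", "arguments": {"commands": "0.45 0 0 0 0 0 0;0.45 0 0 0 0 0 0;0.45 0 0 0 0 0 0;0.45 0 0 0 0 0 0;0.45 0 0 0 0 0 0;0.45 0 0 0 0 0 0;0.45 0 0 0 0 0 0;0.45 0 0 0 0 0 0;0.45 0 0 0 0 0 0;0.45 0 0 0 0 0 0;0.45 0 0 0 0 0 0;0.45 0 0 0 0 0 0"}}

```text
t: 14.6
eef_pos: [0.543, 0.1552, 0.2643]
tool_rot: [-0.0, 0.669, 0.743, -0.0]
contact_force: [0.4, 1.1, -0.5]
gripper_width: 0.45
```

Call:
{"name": "move_arm", "arguments": {"commands": "0.45 0 0 -1 0 0 0;0.45 0 0 -2 0 0 0;0.45 0 0 -2 0 0 0;0.45 0 0 -2 0 0 0;0.45 0 0 -2 0 0 0;0.45 -3 0 0 0 0 0;0.45 -3 0 0 0 0 0;0.45 -3 0 0 0 0 0;0.45 -3 0 0 0 0 0;0.45 0 0 0 0 0 0;0.45 0 0 0 0 0 0"}}

```text
t: 15.52
eef_pos: [0.5558, 0.0336, 0.3551]
tool_rot: [0.0, 0.671, 0.742, 0.0]
contact_force: [0.6, 0.6, 0.9]
gripper_width: 0.447
```

```bash
python3 - <<'E'
from h import *
c=cam("wrist");s=cam("side");o=bot.get_obs();print(o["t"],o["eef_pos"])
X=np.array([.9947,.1032]);Y=np.array([-.1032,.9947])
W=lambda x,y,z:[*((.556+x)*X+(.098+y)*Y),z]
for y in(-.055,-.0205,0,.055): print(y,proj(c,W(0,y,.04)).round(0),proj(s,W(0,y,.04)).round(0))
a=cv2.resize(c["img"][0:200,150:360],None,fx=2,fy=2,interpolation=cv2.INTER_CUBIC);b=cv2.resize(s["img"][120:230,190:280],(327,400),interpolation=cv2.INTER_CUBIC)
save("w6.png",np.clip(np.hstack([a,b])*1.2,0,255).astype(np.uint8),1.05)
E
```

```text
15.6167 [0.55556322 0.03683488 0.35484774]
-0.055 [253. 105.] [232. 201.]
-0.0205 [253.  78.] [230. 197.]
0 [252.  61.] [229. 194.]
0.055 [252.  14.] [225. 187.]
```

View pics/w6.png

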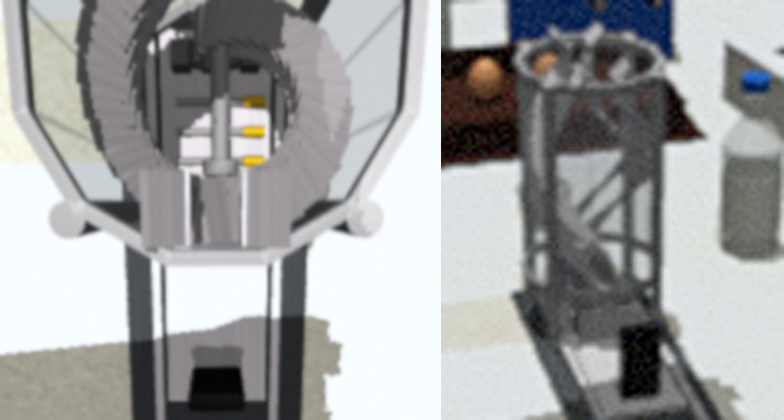

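The pin lies along the cradle with its collar at about native (255,78), as predicted, towards the handle. Next I'll back off, turn the jaws and take the handle again.

Call:
{"name": "move_arm", "arguments": {"commands": "1 -2.3 0 0 0 0 0;1 -2.3 0 0 0 0 0;1 0 0 0 0 0 7;1 0 0 0 0 0 7;1 0 0 0 0 0 7;1 0 0 0 0 0 7;1 0 0 0 0 0 7;1 0 0 0 0 0 7;1 0 0 0 0 0 7;1 0 0 0 0 0 7;1 0 0 0 0 0 7;1 0 0 0 0 0 7"}}

```text
t: 16.62
eef_pos: [0.5604, -0.0078, 0.3545]
tool_rot: [-0.0, 0.975, 0.224, 0.0]
contact_force: [-0.6, 0.2, 0.7]
gripper_width: 1.003
```

Call:
{"name": "move_arm", "arguments": {"commands": "1 0 0 0 0 0 7;1 0 0 0 0 0 7;1 0 0 0 0 0 6;1 0 0 0 0 0 0;1 0 0 0 0 0 0;1 0 0 0 0 0 0"}}

```text
t: 17.12
eef_pos: [0.5604, -0.0089, 0.3544]
tool_rot: [-0.0, 0.999, 0.055, 0.0]
contact_force: [0.3, -0.5, -0.1]
gripper_width: 1.001
```

```bash
python3 - <<'E'
from h import *
o=bot.get_obs();q=o["tool_rot"];M=R.from_quat([q[1],q[2],q[3],q[0]]).as_matrix()
print(o["t"],o["eef_pos"],np.degrees(np.arctan2(M[1,0],M[0,0])),100*M.T@(np.array([.5605,-.0108,.047])-o["eef_pos"]))
E
```

```text
17.1167 [ 0.56041567 -0.00890856  0.3543844 ] 6.270197981857158 [-1.43812150e-02  1.96427471e-01  3.07383922e+01]
```

Call:
{"name": "move_arm", "arguments": {"commands": "1 0 0.2 0 0 0 0.35;1 0 0 3.5 0 0 0;1 0 0 3.5 0 0 0;1 0 0 3.5 0 0 0;1 0 0 3.5 0 0 0;1 0 0 3.5 0 0 0;1 0 0 3.5 0 0 0;1 0 0 3.5 0 0 0;1 0 0 3.5 0 0 0;1 0 0 2 0 0 0;1 0 0 0.7 0 0 0;1 0 0 0 0 0 0"}}

```text
t: 18.12
eef_pos: [0.5595, -0.012, 0.0457]
tool_rot: [0.0, 0.999, 0.05, -0.002]
contact_force: [-0.2, 0.3, -0.4]
gripper_width: 1.001
```

Call:
{"name": "move_arm", "arguments": {"commands": "1 0 0 0 0 0 0;0 0 0 0 0 0 0;0 0 0 0 0 0 0;0 0 0 0 0 0 0;0 0 0 0 0 0 0;0 0 0 0 0 0 0;0 0 0 0 0 0 0;0 0 0 0 0 0 0;0 0 0 0 0 0 0", "force": 40}}

```text
t: 18.87
eef_pos: [0.5608, -0.0117, 0.0478]
tool_rot: [-0.0, 0.999, 0.05, 0.0]
contact_force: [-2.1, -0.4, 6.5]
gripper_width: 0.161
```

Call:
{"name": "move_arm", "arguments": {"commands": "0 0 0.1 0 0 0 0;0 0 0.2 0 0 0 0;0 0 0.3 0 0 0 0;0 0 0.5 0 0 0 0;0 0 0.6 0 0 0 0;0 0 0.6 0 0 0 0;0 0 0.6 0 0 0 0;0 0 0.6 0 0 0 0;0 0 0.6 0 0 0 0;0 0 0.6 0 0 0 0;0 0 0.6 0 0 0 0;0 0 0.6 0 0 0 0"}}

```text
t: 19.87
eef_pos: [0.5668, -0.0702, 0.0478]
tool_rot: [-0.0, 0.999, 0.05, 0.0]
contact_force: [-1.1, 1.0, 5.1]
gripper_width: 0.159
```

Call:
{"name": "move_arm", "arguments": {"commands": "0 0 0.6 0 0 0 0;0 0 0.6 0 0 0 0;0 0 0.6 0 0 0 0;0 0 0.6 0 0 0 0;0 0 0.6 0 0 0 0;0 0 0.6 0 0 0 0;0 0 0.4 0 0 0 0;0 0 0.3 0 0 0 0;0 0 0.2 0 0 0 0;0 0 0.1 0 0 0 0;0 0 0.1 0 0 0 0;0 0 0 0 0 0 0"}}

```text
t: 20.87
eef_pos: [0.5717, -0.1174, 0.0478]
tool_rot: [0.0, 0.999, 0.049, 0.001]
contact_force: [0.1, 0.3, 5.6]
gripper_width: 0.16
```

Call:
{"name": "move_arm", "arguments": {"commands": "0 0 0.1 0 0 0 0;0 0 0.1 0 0 0 0;0 0 0.1 0 0 0 0;0 0 0.1 0 0 0 0;0 0 0.1 0 0 0 0;0 0 0 0 0 0 0;0 0 0 0 0 0 0"}}

```text
t: 21.45
eef_pos: [0.5719, -0.1201, 0.0477]
tool_rot: [-0.001, 0.999, 0.05, 0.0]
contact_force: [-1.3, 5.6, 7.4]
gripper_width: 0.161
```

Call:
{"name": "move_arm", "arguments": {"commands": "0 0 0.1 0 0 0 0;0 0 0.1 0 0 0 0;0 0 0 0 0 0 0;0 0 0 0 0 0 0"}}

```text
t: 21.78
eef_pos: [0.572, -0.1202, 0.0477]
tool_rot: [-0.002, 0.999, 0.051, -0.0]
contact_force: [-2.9, 10.2, 9.4]
gripper_width: 0.155
```

Call:
{"name": "move_arm", "arguments": {"commands": "0 0 -0.2 0 0 0 0;1 0 0 0 0 0 0;1 0 0 0 0 0 0;1 0 0 0 0 0 0;1 0 0 0 0 0 0;1 0 0 -1 0 0 0;1 0 0 -3 0 0 0;1 0 0 -3 0 0 0;1 0 0 -3 0 0 0;1 0 0 -3 0 0 0;1 0 0 -3 0 0 0;1 0 0 0 0 0 0"}}

```text
t: 22.78
eef_pos: [0.5749, -0.1235, 0.2144]
tool_rot: [0.001, 0.999, 0.049, 0.005]
contact_force: [1.2, -0.6, -0.1]
gripper_width: 0.999
```

```bash
python3 - <<'E'
from h import *
c=cam("wrist");s=cam("scene");d=cam("side");o=bot.get_obs();print(o["t"],o["eef_pos"],o["contact_force"])
X=np.array([.9947,.1032]);Y=np.array([-.1032,.9947])
W=lambda x,y,z:[*((.556+x)*X+(.098+y)*Y),z]
for y in(-.055,-.0205,0,.055): print(y,proj(c,W(0,y-.11,.04)).round(0))
print("handle pred",proj(c,W(0,-.275,.088)).round(0))
m=(c["img"].max(2)<25).astype(np.uint8);n,l,st,ce=cv2.connectedComponentsWithStats(m)
for i in range(1,n):
    if st[i,4]>150: print(st[i],ce[i])
b=cv2.resize(d["img"][130:330,170:300],(250,384),interpolation=cv2.INTER_CUBIC)
save("w7.png",np.hstack([c["img"],b]),1.04)
E
```

```text
22.9333 [ 0.57132061 -0.12258207  0.20775668] [0.09918717 0.45455392 0.26235783]
-0.055 [141. 180.]
-0.0205 [107. 181.]
0 [ 87. 181.]
0.055 [ 33. 181.]
handle pred [248. 193.]
[ 43 153  20  20 221] [ 52.11764706 160.59728507]
[241 161  15  50 673] [248.46805349 185.95988113]
[ 53 190  15  18 155] [ 59.50322581 197.52903226]
[    0   257   512   127 27343] [255.22667593 346.25088688]
```

The picture limit is reached, so I'll check the pin numerically.

```bash
python3 - <<'E'
from h import *
c=cam("wrist");g=c["img"].astype(int).mean(2).astype(int)
for v in range(160,204,3): print(v,g[v,24:156:3].tolist())
s=cam("side")
import pickle; d=pickle.load(open("d0.pkl","rb"))["side"]
print("cup/bottle/plain change",[int(np.abs(s["img"][a:b,e:f].astype(int)-d["img"][a:b,e:f]).max(2).__gt__(60).sum()) for a,b,e,f in((150,190,262,282),(268,300,225,280),(285,325,225,285))])
E
```

```text
160 [38, 52, 53, 53, 54, 51, 23, 21, 22, 30, 47, 79, 104, 106, 107, 197, 183, 148, 125, 203, 206, 206, 171, 123, 136, 179, 179, 178, 144, 81, 89, 95, 95, 97, 97, 44, 20, 40, 76, 173, 113, 37, 37, 42]
163 [38, 40, 49, 49, 50, 49, 26, 23, 22, 48, 69, 69, 97, 100, 102, 132, 167, 159, 81, 179, 193, 201, 152, 117, 89, 153, 122, 86, 71, 49, 73, 79, 78, 79, 78, 48, 20, 49, 71, 167, 128, 37, 38, 41]
166 [37, 38, 33, 33, 32, 32, 32, 26, 22, 21, 24, 21, 26, 73, 77, 81, 84, 71, 50, 76, 79, 82, 73, 58, 64, 85, 89, 84, 50, 31, 45, 65, 51, 50, 49, 49, 30, 19, 20, 149, 142, 37, 37, 38]
169 [36, 38, 37, 40, 39, 36, 37, 37, 38, 35, 34, 44, 45, 67, 69, 70, 69, 64, 59, 68, 69, 67, 64, 59, 60, 116, 114, 109, 43, 48, 58, 64, 62, 63, 62, 64, 64, 63, 63, 145, 163, 39, 38, 37]
172 [36, 39, 53, 64, 73, 74, 75, 75, 75, 75, 108, 133, 133, 134, 135, 135, 136, 136, 136, 136, 136, 120, 117, 118, 117, 134, 133, 125, 42, 113, 118, 119, 120, 120, 120, 120, 121, 121, 120, 127, 164, 42, 38, 39]
175 [36, 39, 62, 78, 88, 88, 87, 89, 87, 90, 155, 169, 159, 166, 170, 169, 170, 170, 169, 170, 156, 144, 145, 144, 143, 143, 
[... 1235 characters left out ...]
0, 91, 86, 53, 52, 53, 49, 20, 20, 21, 147, 133, 37, 38]
196 [44, 35, 37, 37, 42, 46, 45, 45, 44, 23, 21, 22, 22, 21, 61, 187, 200, 200, 184, 159, 161, 193, 171, 172, 146, 110, 166, 174, 173, 171, 139, 128, 88, 80, 82, 80, 75, 20, 20, 19, 138, 157, 38, 38]
199 [53, 34, 36, 38, 52, 53, 53, 60, 80, 22, 21, 22, 22, 53, 158, 198, 199, 199, 198, 198, 199, 194, 170, 170, 169, 169, 171, 170, 171, 171, 170, 172, 111, 94, 93, 94, 89, 23, 20, 64, 167, 161, 42, 39]
202 [71, 34, 36, 36, 52, 52, 53, 74, 101, 23, 21, 42, 87, 101, 102, 192, 196, 197, 197, 197, 198, 194, 169, 169, 170, 171, 171, 171, 172, 172, 172, 173, 122, 94, 93, 94, 92, 27, 75, 169, 173, 164, 46, 87]
cup/bottle/plain change [77, 91, 34]
```

```bash
python3 - <<'E'
from h import *
c=cam("wrist");g=c["img"].astype(int).mean(2).astype(int)
X=np.array([.9947,.1032]);Y=np.array([-.1032,.9947])
W=lambda x,y,z:[*((.556+x)*X+(.098+y)*Y),z]
for y in(-.055,-.0205,0,.055): print(proj(c,W(0,y-.11,.04)).round(1),proj(c,W(0,y-.11,.046)).round(1))
for k in(-.006,.006): print("rod sides",proj(c,W(k,-.11,.042)).round(1))
print("plate corner pred",proj(c,W(.065,-.3,.008)).round(1),proj(c,W(-.065,-.3,.008)).round(1))
for u in(75,120): print(u,g[160:192,u].tolist())
u=300; col=g[:,u]; print([ (v,int(col[v+1]-col[v])) for v in range(90,255) if abs(int(col[v+1])-col[v])>25])
u=int(proj(c,W(0,-.29,.008))[0]); print("u",u,[(v,int(g[v+1,u]-g[v,u])) for v in range(90,255) if abs(g[v+1,u]-g[v,u])>25],proj(c,W(.065,-.29,.008)).round(1),proj(c,W(-.065,-.29,.008)).round(1))
E
```

```text
[139.6 176.1] [137.5 177.6]
[104.9 176.2] [102.2 177.7]
[ 84.2 176.3] [ 81.2 177.8]
[ 29.  176.6] [ 24.9 178.1]
rod sides [ 84.2 182.7]
rod sides [ 82.2 170.9]
plate corner pred [274.6 106.2] [272.8 223.8]
75 [132, 139, 142, 132, 92, 63, 60, 58, 63, 90, 115, 138, 153, 164, 171, 173, 169, 163, 149, 135, 144, 171, 185, 192, 193, 196, 198, 197, 202, 203, 203, 202]
120 [96, 90, 77, 59, 50, 50, 51, 52, 63, 84, 106, 121, 133, 141, 145, 143, 135, 122, 118, 132, 169, 181, 181, 180, 179, 177, 171, 163, 148, 126, 106, 94]
[(98, -41), (253, 30)]
u 264 [(106, -50), (127, 33), (133, -37), (136, 38), (202, -34), (211, -37), (222, 32), (223, 43)] [264.9 106.3] [264.1 223.9]
```

```bash
python3 -c "
from station import bot
o=bot.get_obs();print(o['t'],o['contact_force'],o['joint_vel'].round(3));print(bot.hand_in())"
```

```text
23.0833 [-0.08782616 -0.14873066 -0.60557147] [-0.001  0.004 -0.002 -0.003 -0.001 -0.     0.001]
the job is handed in; nothing more can be done
None
```

I pushed the carriage home by its handle and dropped the collared pin through the chute with its collar towards local +y. I then pulled the carriage out to its stop, let go, lifted clear and handed in at t ≈ 23 s.

**Last checks, from camera measurements (the hand-in gave no verdict):**
- **Carriage:** the handle's camera column matches the predicted position at the 110 mm stop within about 1 px. The wrist force had also risen when the pull stopped there.
- **Pin:** the rod's ends and collar lie within about 2 mm of the seat along the cradle, with the collar towards the handle.
- **Across the cradle:** the rod appeared about 2 px, or 2 mm, off the prediction. An earlier reading showed about 5 px, but I took it while the arm was still settling.
- **Bystanders:** comparing the side view before and after showed only small changes around the cup, bottle and plain pin. I did not measure how far they might have moved.

The final picture could not be viewed because the 12-picture limit was reached, so the end state was checked only by numbers. Just before release the arm had drifted about 2 mm along the slot while lowering; I corrected this before letting go.

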